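Square a flat-edged trim disc to the alignment bar

TASK

Turn the steel trim disc round on its spigot by pushing its red drive pin with a light fingertip (never above 15 N, do not grip or lift the disc) until its yellow-marked flat faces the blue alignment bar. Then slide the bar up by its black knob until it meets the flat, and press it home for about a second so that flat and bar lie flush, with about 10 N (never above 16 N) between bar and disc. Leave the disc on its seat with the bar against the flat, let go, and do not shift the other pieces on the slab.

Things in the scene. Friction and masses are not known exactly. Their poses are not given: they have to be found in the camera images.
- disc: loose steel disc, 120 mm diameter, 10 mm thick, 0.55 kg, one 72 mm long flat 48 mm from its centre (yellow stripe on top along it). Its bore sits over a fixed spigot with under 1 mm play; it turns against friction. Origin: centre of the underside; top face 11 mm higher. z up; flat towards -y, pin towards +y. Wanted: y axis the same way as align_bar's; starts 50 degrees or more off, either way
- pin (a point): red upright drive pin on the disc opposite to the flat, 10 mm diameter, 24 mm tall above the disc's top face, 42 mm from the disc's centre; the point is on its axis, half-way up. Turns with the disc, same axes. Nothing else stands higher than 4 mm above the disc around it, but the bar's knob
- flat_mid (a point): middle of the disc's flat face, half-way through the thickness; same axes as the disc
- align_bar: blue steel bar, 116 mm long (x), 20 mm thick (y), 14 mm tall, on guide rails: slides only along its own y (52 mm travel, takes about 2 N), stays where left. Origin: middle of the face that meets the flat, half-way up; y points squarely to the disc's centre, z up. Origin is 48 mm from the disc's centre when seated on the flat, 75 to 90 mm at the start
- bar_knob (a point): centre of the black grip block upright on the bar: 26 mm long (bar's x), 18 mm thick (y), 34 mm tall above the bar's top, midway along the bar; the point is half-way up, 10 mm behind the bar's face and 24 mm above the bar's origin, same axes as the bar. Nothing stands behind it (-y) for 80 mm; the base plate's top is 37 mm below this point. Push it from behind or pinch it
- seat (a point): point on the axis of the fixed brass spigot (24 mm diameter, top 2 mm above the disc's top face), at the height of the round seat that the disc's underside rests on, 18 mm above the granite; y of the fixed fixture is parallel to the bar's y
- vblock_a: polished steel V-block, 75 x 50 x 38 mm, loose beside the fixture; origin under its centre. Leave alone
- vblock_b: second steel V-block, same size; leave alone
- lantern_ring: bronze lantern ring, 80 mm diameter, 26 mm tall; origin under its centre. Leave alone
- wear_ring: cast-iron wear ring with rust spots, 110 mm diameter, 22 mm tall; origin under its centre. Leave alone
- dial_indicator: chrome dial indicator on a round stand, 153 mm tall, base 72 mm diameter, arm reaching 115 mm to its -y; origin under the base. Leave alone
Things that resemble listed ones, but are neither listed nor needed, are in the scene too. What is shaped like the disc but purple is not meant.

How it is judged:
By the outcome, as a careful person would: the job done as asked, in the order asked, and still so for the second after the job is handed in, with the robot touching nothing.
It also fails if it takes over 64 s, if anything falls off the work surface, if the arm or the gripper's body presses on something with over 40 N, if the wrist force passes 120 N, or if a joint passes its speed limit or range.

ROBOT

A 6-joint arm with a two-finger parallel gripper is mounted at the origin on the work surface. World frame = base frame: x ahead of the robot, y to its left, z up, the work surface at z = 0. Lengths are in m, angles in rad, forces in N, time in s.
With the tool pointing down it reaches from about 0.225 to 0.875 m from the base axis. Payload 3.4 kg.
Tool frame: the origin (TCP) lies on the centre line of the jaws, within the pads' length; the fingertips stand 11 mm ahead of it and the grasp point (between the pads) lies 8 mm behind it; z points along the fingers, y is the line along which they close (so a half turn about z gives the same grasp; the last joint's range is limited). The gripper opens to 85 mm and grips with 20 to 120 N. Pads are 22 mm wide; open, the fingers measure 114 mm over their backs; the gripper's body (76 mm by 85 mm) begins 54 mm behind the grasp point. The pads swing forward as they close: fully open they stand 13 mm farther back than shut.
Start: joints at [-1.42, 0.276, 1.505, -0, 1.361, -0.121], TCP at [0.154, -0.554, 0.242] pointing down, gripper open.
Joint ranges: [-2.89, 2.89], [-0.75, 2.08], [0.22, 2.7], [-1.18, 4.32], [0.11, 2.71], [-2.7, 2.7]. Speed limits (rad/s): [2.57, 2.57, 3.14, 3.14, 3.14, 3.14].

INTERFACE

Orientations are given as a unit quaternion [w, x, y, z].
In Python, from rig import manip, eyes, job gives the robot as it stands.
- The arm moves only by the tool drive_tool, never from a script. Its argument "rows" is a list of rows, each a list of 3 entries, a list of its own where there are three numbers: the turn, a rotation vector about the world's x, y, z in rad, then the shift along the world's x, y, z in cm, then the finger opening in cm, from 0 to 8.54. A call has 1 to 8 rows; each row shifts and turns the commanded pose from where the row before left it; what a row does not reach is not made up. A row lasts 1/8 s, in which the tool goes at most 62.5 mm and 10.7 degrees, less where a joint would pass 70% of its speed; a pose out of reach is approached as far as the arm can. A call is refused whole if a number of a shift passes 6.25 or a number of a turn 0.188, either way. A call with a gripper value outside its range is refused whole. The fingers move at their own pace and stop on an object; "force" is the grip in N (left out, the last holds). Time passes only in rows, so rows that do not move let the fingers close. It gives the time, the measured TCP pose, the force, the opening and the grip force at its end, in the units of the state.
- manip.get_state(): the state, without advancing time (a new reading comes with each control period).
- eyes.get_image(name): name is "scene" or "top" or "wrist"; returns the picture (384x512x3 uint8, red, green, blue); there is no depth.
- eyes.get_calibration(name): a dict with "camera_matrix" (3x3 intrinsics, pixels), "view" (4x4, takes a point from world to camera coordinates). Camera axes: x right, y up, looking along -z (the intrinsics and any distortion apply to the point x, -y, -z); pixel columns grow to the right and rows downward; lengths in m; the calibration is good to about 2 mm. The wrist camera is an equidistant fisheye: a pixel r from the principal point sees the ray r / f radians off the axis. A picture is of the moment at which its call begins: read the wrist's pose just before it. get_calibration takes no time and is no camera call; for the wrist camera it gives the pose at the moment of the call.
- job.sign_off(): hands the job in; it is judged then, once.
The state is a dict: "clock": time; "qpos": joint angles; "qd": joint speeds; "effort": joint torques, N m; "position": TCP position; "ee_rot": TCP orientation; "contact_force": force on the tool from outside, world axes, zero at the start; "moment": the same for the moment, N m; "width": finger opening in m; "gripper_force": force on a finger pad.
Only numpy, scipy, OpenCV 4.12 (cv2) and the standard library are available. Lean on these libraries where they do the work, as an engineer would, in place of code of your own. Each camera call takes 0.05 s, during which the arm holds its last target. There are 200 camera calls.

## Working session

There is one attempt and no reset: what is moved stays moved. The work goes in short steps, Python scripts to look and compute and a tool call to move; the robot and the scene stay as the last step left them, time stands still between calls to the robot, and variables do not carry over. Pictures are saved under pics/ and viewed, at most 10 in all, crops included, and the job is handed in when it is done.

Besides the shell and the picture viewer there is one more tool, called after ">>>" as a command line: name --argument value ..., lists and objects as JSON in quotes. drive_tool: Moves the arm, as the interface text tells. Its arguments: {"type":"object","properties":{"rows":{"type":"array"},"force":{"type":"number"}},"required":["rows"]}

```bash
mkdir -p pics
cat > h.py <<'E'
import numpy as np, cv2
from rig import manip, eyes, job
def grab(n,f=None):
    c=eyes.get_calibration(n); im=eyes.get_image(n)
    if f: cv2.imwrite('pics/'+f, im[:,:,::-1])
    return im,c
def ray(c,uv,fish=False):
    K=np.array(c['camera_matrix']);V=np.array(c['view'])
    x=(uv[0]-K[0,2])/K[0,0];y=(uv[1]-K[1,2])/K[1,1]
    if fish:
        r=np.hypot(x,y);s=np.sin(r)/r if r>1e-9 else 1;d=np.array([x*s,-y*s,-np.cos(r)])
    else: d=np.array([x,-y,-1.])
    R=V[:3,:3];return -R.T@V[:3,3],R.T@d
def onplane(c,uv,z,fish=False):
    o,d=ray(c,uv,fish);return o+d*(z-o[2])/d[2]
E
python3 - <<'E'
from h import *
a,c=grab('top','top1.png');b,d=grab('scene','scene1.png')
cv2.imwrite('pics/both1.png',cv2.resize(np.vstack([a,b])[:,:,::-1],None,fx=.78,fy=.78))
for k in (c,d):print({q:(np.round(v,3).tolist() if not isinstance(v,str) else v) for q,v in k.items()})
print(manip.get_state())
E
```

```text
{'camera_matrix': [[373.37, 0.0, 254.007], [0.0, 373.37, 199.73], [0.0, 0.0, 1.0]], 'view': [[-0.006, -1.0, -0.013, 0.017], [0.999, -0.007, 0.034, -0.492], [-0.034, -0.013, 0.999, -1.099], [0.0, 0.0, 0.0, 1.0]]}
{'camera_matrix': [[494.373, 0.0, 252.937], [0.0, 494.373, 193.783], [0.0, 0.0, 1.0]], 'view': [[0.02, 1.0, -0.017, 0.015], [-0.669, 0.026, 0.743, 0.267], [0.743, -0.004, 0.669, -2.06], [0.0, 0.0, 0.0, 1.0]]}
{'clock': 0.1, 'qpos': array([-1.41999213e+00,  2.76543978e-01,  1.50601653e+00, -1.72290924e-05,
        1.36069141e+00, -1.21003254e-01]), 'qd': array([-3.47840667e-04, -1.46841877e-03, -3.82392409e-03, -2.27233792e-04,
       -5.79914528e-04, -2.54559553e-05]), 'effort': array([ 1.15283605e-03, -4.17701161e+01, -2.46405280e+01, -1.24063490e-04,
        5.81098924e-03,  1.12143903e-05]), 'position': array([ 0.15429052, -0.55344188,  0.24151524]), 'ee_rot': array([-8.29414892e-04,  9.90778709e-01,  1.35487497e-01, -2.07841317e-05]), 'contact_force': array([ 0.32306373, -0.53650358,  0.2618616 ]), 'moment': array([ 0.02349068, -0.02759215,  0.02297053]), 'gripper_force': 0.0, 'width': 0.08573163932780715}
```

View pics/both1.png

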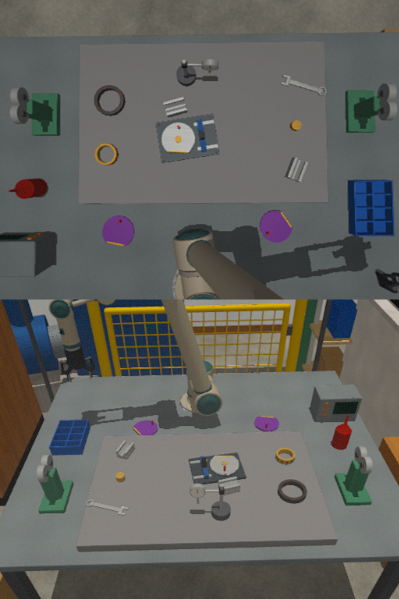

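The top view shows one steel disc at about (228,178) px, with a blue bar to its right at about (258,175). The two purple discs, near (151,296) and (353,290), are decoys. I'll confirm this in an enlarged crop.

Run:
```python
import cv2,numpy as np
a=cv2.imread('pics/top1.png')[60:230,180:300];b=cv2.imread('pics/scene1.png')[185:285,220:330]
a=cv2.resize(a,None,fx=3.5,fy=3.5,interpolation=2);b=cv2.resize(b,(380,345),interpolation=2)
o=np.zeros((600,800,3),np.uint8);o[:595,:420]=a;o[:345,420:]=b
cv2.imwrite('pics/crop1.png',o)
```

```text
(no output)
```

View pics/crop1.png

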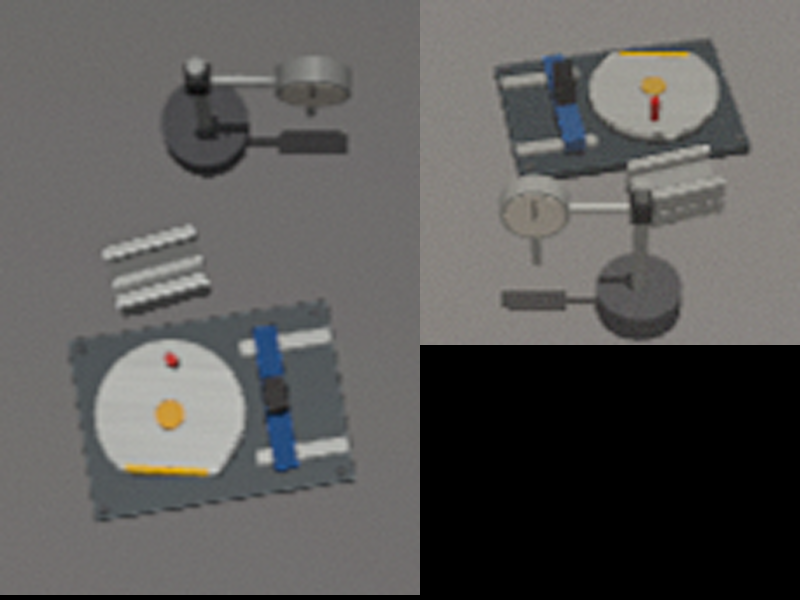

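The crop confirms the disc: silver, with a red pin at far +x (crop 171,358), a yellow flat towards the robot, and an orange spigot cap at (170,413). The blue bar with its black knob lies on the -y side. The disc therefore has to turn about 90° counter-clockwise, taking the pin from +x to +y. Next I measure.

```bash
cat >> h.py <<'E'
def tri(c1,p1,c2,p2):
    o1,d1=ray(c1,p1);o2,d2=ray(c2,p2)
    s=np.linalg.lstsq(np.c_[d1,-d2],o2-o1,rcond=None)[0];a,b=o1+s[0]*d1,o2+s[1]*d2
    return (a+b)/2,np.linalg.norm(a-b)
def mask(im,lo,hi,roi):
    h=cv2.cvtColor(im,cv2.COLOR_RGB2HSV);m=cv2.inRange(h,np.array(lo),np.array(hi))
    r=np.zeros_like(m);x0,y0,x1,y1=roi;r[y0:y1,x0:x1]=1;return m*r
def blob(m):
    n,l,s,ce=cv2.connectedComponentsWithStats(m);i=1+np.argmax(s[1:,4]);return ce[i],s[i],l==i
E
python3 - <<'E'
from h import *
im={n:cv2.imread(f'pics/{n}1.png')[:,:,::-1].copy() for n in('top','scene')}
c={n:eyes.get_calibration(n) for n in im}
roi={'top':(200,145,285,210),'scene':(235,190,320,240)}
cols={'spig':((10,120,120),(22,255,255)),'yel':((23,120,120),(33,255,255)),'red':((0,140,80),(6,255,255)),'blue':((100,120,60),(125,255,255)),'blk':((0,0,0),(180,110,55))}
P={}
for k,(lo,hi) in cols.items():
    for n in im:
        try:ce,s,l=blob(mask(im[n],lo,hi,roi[n]));P[k,n]=ce;print(k,n,ce.round(1),s)
        except Exception as e:print(k,n,'none')
    try:
        p,e=tri(c['top'],P[k,'top'],c['scene'],P[k,'scene']);print('  ->',p.round(4),round(e,4))
    except KeyError:pass
# base plate corners from top crop at pixel/3.5+offset; slab height from corners of slab? print plate corners
for u in [(72,345),(325,302),(352,478),(98,518)]:
    print(onplane(c['top'],(180+u[0]/3.5,60+u[1]/3.5),.02).round(3))
for nm,u in dict(dialhead=(312,80),dialbase=(205,130),vb=(165,270)).items():print(nm,onplane(c['top'],(180+u[0]/3.5,60+u[1]/3.5),.05).round(3))
E
```

```text
spig top [228.  178.1] [225 175   7   8  46]
spig scene [287.2 209.6] [284 208   7   5  24]
  -> [0.5521 0.0858 0.0662] 0.0001
yel top [226.5 194. ] [221 194  12   1  12]
yel scene [287. 200.] [278 200  19   1  19]
  -> [0.5072 0.0893 0.0672] 0.0018
red top [228.7 162.6] [228 161   3   4   7]
red scene [287.5 216.2] [287 213   2   7  13]
  -> [0.5944 0.083  0.0783] 0.0006
blue top [260.2 185.9] [256 178   9  17 103]
blue scene [262.9 220.4] [259 215   8  12  64]
  -> [0.5342 0.0011 0.0021] 0.0122
blk top [220.9 147.3] [218 146   6   3   7]
blk scene [261.4 209.1] [259 203   6  12  56]
  -> [0.6269 0.0483 0.1505] 0.0975
[0.615 0.17  0.02 ]
[ 0.649 -0.043  0.02 ]
[ 0.501 -0.064  0.02 ]
[0.469 0.149 0.02 ]
dialhead [ 0.828 -0.033  0.05 ]
dialbase [0.787 0.056 0.05 ]
vb [0.672 0.089 0.05 ]
```

Spigot top is at z≈0.066, so the granite is at about 0.035. The disc centre is about (0.552, 0.086) and the bar's +y is about (-0.16, 0.99). I'm moving above the fixture with the fingers closed and the tool x axis turned towards the bar's +y.

>>> drive_tool --rows '[[[0,0,0.15],[2.9,4.17,0.2],0],[[0,0,0.15],[2.9,4.17,0.2],0],[[0,0,0.15],[2.9,4.17,0.2],0],[[0,0,0.15],[2.9,4.17,0.2],0],[[0,0,0.15],[2.9,4.17,0.2],0],[[0,0,0.15],[2.9,4.17,0.2],0],[[0,0,0.15],[2.9,4.17,0.2],0]]' --force 20

```text
clock: 0.98
position: [0.3579, -0.2604, 0.2562]
ee_rot: [-0.0, 0.788, 0.616, 0.0]
contact_force: [0.4, -0.8, 0.5]
width: -0.0
gripper_force: 0.0
```

>>> drive_tool --rows '[[[0,0,0.1],[2.9,4.17,0],0],[[0,0,0.1],[2.9,4.17,0],0],[[0,0,0.1],[2.9,4.17,0],0],[[0,0,0.06],[2.9,4.17,0],0],[[0,0,0.05],[2.9,4.17,0],0],[[0,0,0],[2.9,4.17,0],0],[[0,0,0],[2.9,4.17,0],0],[[0,0,0],[0,0,0],0]]'

```text
clock: 1.98
position: [0.5617, 0.0327, 0.2553]
ee_rot: [-0.001, 0.646, 0.763, 0.0]
contact_force: [-0.7, -0.7, 0.2]
width: 0.0001
gripper_force: 0.0
```

Run:
```python
from h import *
s=manip.get_state();a,c=grab('wrist','w1.png')
cv2.imwrite('pics/w1b.png',cv2.resize(a,(800,600))[:,:,::-1])
V=np.array(c['view']);print(c['camera_matrix'],'cam',(-V[:3,:3].T@V[:3,3]).round(3),'axis',-V[2,:3].round(3))
from scipy.spatial.transform import Rotation as R
print(s['clock'],s['position'],s['qpos'].round(2));print(R.from_quat(np.roll(s['ee_rot'],-1)).as_matrix().round(3));print(s['width'],s['contact_force'])
```

```text
[[297.31863964   0.         259.13019717]
 [  0.         297.31863964 194.19247246]
 [  0.           0.           1.        ]] cam [0.55  0.098 0.387] axis [ 0.044 -0.26  -0.965]
1.975 [0.56170221 0.0326892  0.25534294] [-0.07  0.25  1.51  0.    1.38 -0.23]
[[-0.164  0.986 -0.   ]
 [ 0.986  0.164  0.001]
 [ 0.001 -0.    -1.   ]]
0.00014752809523192967 [-0.6835628  -0.74864724  0.21191136]
```

View pics/w1b.png

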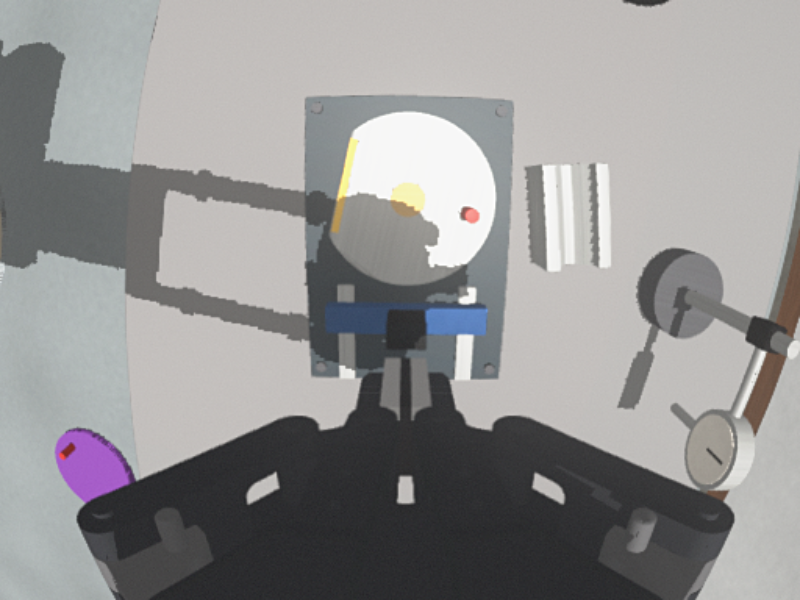

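The wrist view shows the disc centre at about (410,199) in the 800 px picture, the pin at (471,215), the yellow flat from (353,138) to (335,232), and the bar's front edge from (325,303) to (487,307). The knob is at (405,325).

```bash
cat >> h.py <<'E'
def W(c,u,z): return onplane(c,(u[0]/1.5625,u[1]/1.5625),z,True)
E
python3 - <<'E'
from h import *
c=eyes.get_calibration('wrist')
sp=W(c,(408,199),.066);pt=W(c,(475,216),.088);pb=W(c,(467,213),.064)
y1,y2=W(c,(354,138),.064),W(c,(333,232),.064)
b1,b2=W(c,(325,303),.066),W(c,(487,307),.066)
L=[W(c,u,.064) for u in [(495,200),(410,112),(412,286)]]
for n,v in dict(sp=sp,pt=pt,pb=pb,y1=y1,y2=y2,b1=b1,b2=b2,edgeR=L[0],edgeU=L[1],edgeD=L[2]).items():print(n,v.round(4))
cc=(L[1]+L[2])/2;print('centre from edges',cc.round(4),np.linalg.norm(L[1]-L[2]),'bar len',np.linalg.norm(b1-b2),'yl',np.linalg.norm(y1-y2))
bx=(b2-b1)/np.linalg.norm(b2-b1);by=np.array([-bx[1],bx[0],0]);print('bar y',by,'dist',(sp-(b1+b2)/2)@by, (sp-(b1+b2)/2)@bx)
ym=(y1+y2)/2-sp;p=pt-sp;ang=lambda v:np.degrees(np.arctan2(v[1],v[0]))
print('ang pin',ang(p),ang(pb-sp),np.hypot(*(pb-sp)[:2]),'flat dir',ang(ym),np.hypot(*ym[:2]),'flat normal',ang(np.array([-(y1-y2)[1],(y1-y2)[0]])),'bar y',ang(by))
k1,k2=W(c,(387,311),.1),W(c,(427,311),.1);print('knob front top',k1.round(4),k2.round(4))
# scene+wrist check of pin
E
```

```text
sp [0.5535 0.0829 0.066 ]
pt [0.5977 0.0805 0.088 ]
pb [0.5956 0.0803 0.064 ]
y1 [0.5099 0.1191 0.064 ]
y2 [0.5053 0.0518 0.064 ]
b1 [5.065e-01 2.000e-04 6.600e-02]
b2 [0.6227 0.0165 0.066 ]
edgeR [0.6134 0.093  0.064 ]
edgeU [0.5448 0.1431 0.064 ]
edgeD [0.5665 0.0224 0.064 ]
centre from edges [0.5557 0.0827 0.064 ] 0.12262109669529596 bar len 0.11737178123262668 yl 0.06746068630683219
bar y [-0.13914751  0.99027167  0.        ] dist 0.07542569104754834 -0.000649748253121255
ang pin -3.0896981901719376 -3.524268542709081 0.042196449908278 flat dir 176.8265859403114 0.045946759561189085 flat normal 176.0821154256559 bar y 97.99851916880118
knob front top [0.5515 0.0117 0.1   ] [0.5769 0.0159 0.1   ]
```

Measured values agree with the given sizes: pin radius 42.2 mm, bar length 117 mm, face at 75 mm. The pin is at -3.5° and has to reach about 98.5°. I'll descend on the pin's -y side with the tips about 10 mm above the disc face.

>>> drive_tool --rows '[[[0,0,-0.115],[1.6,0.9,-3],0],[[0,0,-0.11],[1.63,0.88,-3],0],[[0,0,0],[0,0,-4],0],[[0,0,0],[0,0,-4],0],[[0,0,0],[0,0,-2],0],[[0,0,0],[0,0,-1],0],[[0,0,0],[0,0,0],0]]'

```text
clock: 2.9
position: [0.5922, 0.0469, 0.0862]
ee_rot: [-0.0, 0.73, 0.684, -0.0]
contact_force: [-0.2, -0.3, 0.5]
width: 0.0
gripper_force: 0.0
```

Run:
```python
from h import *
s=manip.get_state();a,c=grab('wrist','w2.png')
cv2.imwrite('pics/w2b.png',cv2.resize(a[100:340,130:450],(800,600))[:,:,::-1])
print(s['clock'],s['position'],s['contact_force'])
```

```text
2.9 [0.59217272 0.04689851 0.0861612 ] [-0.18916139 -0.32992483  0.54381623]
```

View pics/w2b.png

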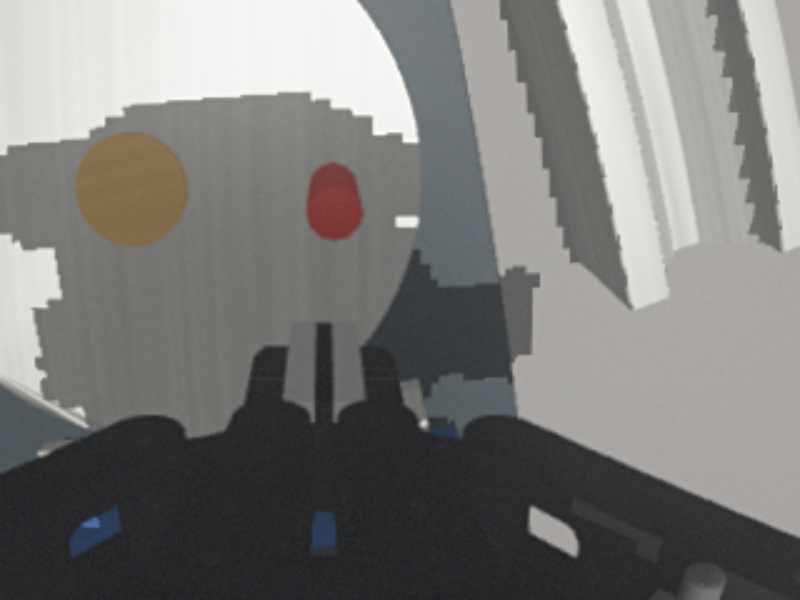

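The fingers sit just short of the pin, aligned to within about 1 mm: pin top at (334,212), pad gap at (323,325). I'll approach gently.

>>> drive_tool --rows '[[[0,0,0],[0.15,0.6,0],0],[[0,0,0],[0.05,0.5,0],0],[[0,0,0],[0,0.2,0],0],[[0,0,0],[0,0.2,0],0],[[0,0,0],[0,0.2,0],0],[[0,0,0],[0,0.2,0],0]]'

```text
clock: 3.7
position: [0.5946, 0.0668, 0.0863]
ee_rot: [0.0, 0.729, 0.684, -0.0]
contact_force: [-0.2, -0.6, 0.1]
width: -0.0003
gripper_force: 0.0
```

Run:
```python
from h import *
a=.042;
for d in(.016,):
  P=lambda th:np.array([.554,.083])+a*np.array([np.cos(th),np.sin(th)])-d*np.array([-np.sin(th),np.cos(th)])
  th=np.radians(np.arange(-3.5,105,6))
  for i in range(len(th)):
    print(np.degrees(th[i]).round(1),P(th[i]).round(4),((P(th[i])-P(th[i-1]))*100).round(2) if i else '')
s=manip.get_state();print(s['clock'],s['position'],s['contact_force'])
```

```text
-3.5 [0.5949 0.0645] 
2.5 [0.5967 0.0688] [0.17 0.44]
8.5 [0.5979 0.0734] [0.12 0.45]
14.5 [0.5987 0.078 ] [0.08 0.46]
20.5 [0.5989 0.0827] [0.03 0.47]
26.5 [0.5987 0.0874] [-0.02  0.47]
32.5 [0.598  0.0921] [-0.07  0.47]
38.5 [0.5968 0.0966] [-0.12  0.46]
44.5 [0.5952 0.101 ] [-0.17  0.44]
50.5 [0.5931 0.1052] [-0.21  0.42]
56.5 [0.5905 0.1092] [-0.25  0.4 ]
62.5 [0.5876 0.1129] [-0.29  0.37]
68.5 [0.5843 0.1162] [-0.33  0.33]
74.5 [0.5806 0.1192] [-0.36  0.3 ]
80.5 [0.5767 0.1218] [-0.39  0.26]
86.5 [0.5725 0.1239] [-0.42  0.22]
92.5 [0.5682 0.1257] [-0.44  0.17]
98.5 [0.5636 0.1269] [-0.45  0.12]
104.5 [0.559  0.1277] [-0.46  0.08]
3.7 [0.59460777 0.06678971 0.08629203] [-0.23134561 -0.63060934  0.11012699]
```

>>> drive_tool --rows '[[[0,0,0.05],[0.1,0.22,0],0],[[0,0,0.05],[0.1,0.22,0],0],[[0,0,0.08],[0.1,0.33,0],0],[[0,0,0.08],[0.06,0.34,0],0],[[0,0,0.08],[0.04,0.35,0],0]]'

```text
clock: 4.32
position: [0.5986, 0.0802, 0.0863]
ee_rot: [0.001, 0.602, 0.799, -0.001]
contact_force: [-0.2, -3.2, 0.4]
width: 0.0
gripper_force: 1.5
```

```bash
cat > pin.py <<'E'
from h import *
import sys
s=manip.get_state()
a,c=grab('wrist',sys.argv[1]);C=np.array([.554,.083])
m=mask(a,(0,120,60),(8,255,255),(130,60,400,260))|mask(a,(172,120,60),(180,255,255),(130,60,400,260))
ce,st,l=blob(m);p=onplane(c,ce,.079,True)
print('clock',s['clock'],'tcp',s['position'].round(4),'F',s['contact_force'].round(1),'pinpx',ce.round(1),st[4],'pin',p.round(4),'r',np.hypot(*(p[:2]-C)),'ang',np.degrees(np.arctan2(*(p[:2]-C)[::-1])).round(1),'need tcp toolx',np.degrees(np.arctan2(2*s['ee_rot'][1]*s['ee_rot'][2],s['ee_rot'][1]**2-s['ee_rot'][2]**2)).round(1))
E
python3 pin.py w3.png
```

```text
clock 4.325 tcp [0.5986 0.0802 0.0863] F [-0.2 -3.2  0.4] pinpx [261.2 222.3] 585 pin [0.5954 0.0933 0.079 ] r 0.042675416062650545 ang 14.0 need tcp toolx 106.0
```

The pin is turning: it is at 14° and the force is about 3 N. Continuing along the arc.

>>> drive_tool --rows '[[[0,0,0.105],[0.03,0.46,0],0],[[0,0,0.105],[-0.02,0.47,0],0],[[0,0,0.105],[-0.07,0.47,0],0],[[0,0,0.105],[-0.12,0.46,0],0],[[0,0,0.105],[-0.17,0.44,0],0],[[0,0,0.105],[-0.21,0.42,0],0]]'

```text
clock: 5.12
position: [0.5935, 0.1076, 0.0863]
ee_rot: [0.001, 0.325, 0.946, -0.001]
contact_force: [1.1, -2.9, -0.6]
width: 0.0003
gripper_force: 1.3
```

```bash
python3 pin.py w4.png
```

```text
clock 5.125 tcp [0.5935 0.1076 0.0863] F [ 1.1 -2.9 -0.6] pinpx [261.1 222.2] 590 pin [0.5826 0.1163 0.079 ] r 0.04391423122700024 ang 49.4 need tcp toolx 142.1
```

>>> drive_tool --rows '[[[0,0,0.105],[-0.25,0.4,0],0],[[0,0,0.105],[-0.29,0.37,0],0],[[0,0,0.105],[-0.33,0.33,0],0],[[0,0,0.105],[-0.36,0.3,0],0],[[0,0,0.105],[-0.39,0.26,0],0],[[0,0,0.105],[-0.42,0.22,0],0],[[0,0,0.07],[-0.3,0.12,0],0],[[0,0,0],[0,0,0],0]]'

```text
clock: 6.18
position: [0.5704, 0.1284, 0.0866]
ee_rot: [0.001, -0.016, 1.0, 0.0]
contact_force: [2.5, -0.3, -0.6]
width: -0.0
gripper_force: 0.9
```

```bash
python3 pin.py w5.png
python3 - <<'E'
from h import *
a=cv2.imread('pics/w5.png');cv2.imwrite('pics/w5b.png',cv2.resize(a,(800,600)))
t,c=grab('top','t5.png')
m=mask(t,(22,110,110),(34,255,255),(200,145,285,215));print(blob(m)[:2])
E
```

```text
clock 6.175 tcp [0.5704 0.1284 0.0866] F [ 2.5 -0.3 -0.6] pinpx [259.2 222. ] 588 pin [0.5558 0.1271 0.079 ] r 0.04413856721094009 ang 87.7 need tcp toolx -178.1
(array([244.35294118, 177.02941176]), array([244, 168,   2,  22,  34], dtype=int32))
```

View pics/w5b.png

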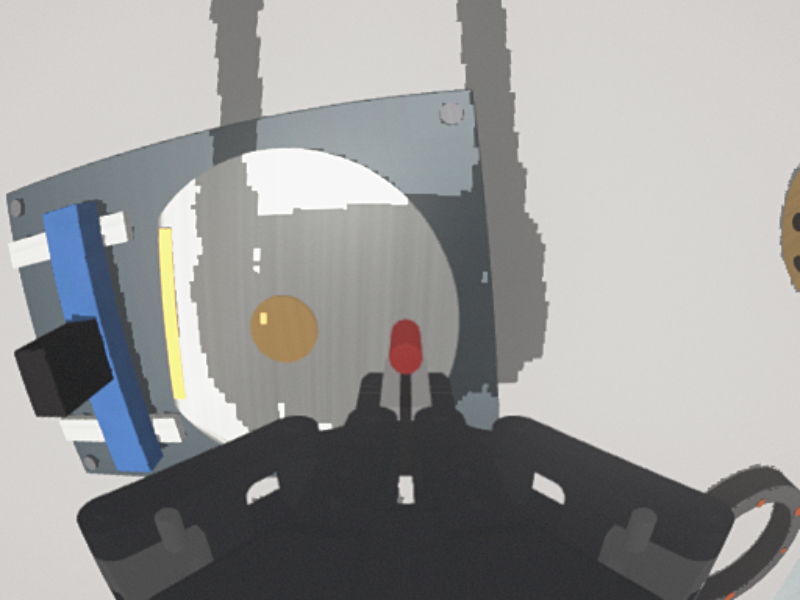

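The pin at (405,350) is touching the pads. The yellow flat runs from (166,228) to (180,398) and the bar's front edge from (97,200) to (160,458), so it is about 10° short. I'll compute this more exactly.

```bash
cat > fl.py <<'E'
from h import *
import sys
def fl(f,c):
    a=cv2.imread('pics/'+f)[:,:,::-1].copy()
    r=(0,60,512,330)
    ang={}
    for k,lo,hi,z in(('yel',(22,100,110),(34,255,255),.064),('blue',(100,130,60),(125,255,255),.066)):
        ce,st,l=blob(mask(a,lo,hi,r));v,u=np.nonzero(l)
        P=np.array([onplane(c,q,z,True)[:2] for q in zip(u,v)]);m=P.mean(0)
        w,V=np.linalg.eigh(np.cov((P-m).T));d=V[:,1];L=np.ptp((P-m)@d)
        n=np.degrees(np.arctan2(d[0],-d[1]))%180;ang[k]=n
        print(k,st,'mid',m.round(4),'len',L.round(4),'normal ang',n.round(2))
    print('diff',ang['blue']-ang['yel'])
if __name__=='__main__': fl(sys.argv[1],eyes.get_calibration('wrist'))
E
python3 fl.py w5.png
```

```text
yel [102 146  16 109 811] mid [0.5526 0.0376] len 0.068 normal ang 88.68
blue [  27  131   71  171 2847] mid [ 0.565  -0.0038] len 0.1197 normal ang 99.15
diff 10.467087067060305
```

>>> drive_tool --rows '[[[0,0,0.05],[-0.22,0.09,0],0],[[0,0,0.05],[-0.22,0.08,0],0],[[0,0,0.04],[-0.2,0.06,0],0],[[0,0,0.02],[-0.1,0.03,0],0],[[0,0,0],[0,0,0],0]]'

```text
clock: 6.9
position: [0.563, 0.131, 0.0866]
ee_rot: [0.001, -0.097, 0.995, -0.0]
contact_force: [2.9, -1.2, 0.2]
width: -0.0001
gripper_force: 1.4
```

```bash
python3 pin.py w6.png; python3 fl.py w6.png
```

```text
clock 6.9 tcp [0.563  0.131  0.0866] F [ 2.9 -1.2  0.2] pinpx [258.1 222. ] 586 pin [0.5487 0.1268 0.079 ] r 0.044145752964378226 ang 96.8 need tcp toolx -168.9
yel [101 147  17 110 815] mid [0.5605 0.0381] len 0.0684 normal ang 98.54
blue [  35  109   46  177 2912] mid [ 0.5643 -0.0038] len 0.1197 normal ang 99.02
diff 0.48239745325199124
```

The flat is within 0.5° of the bar. I'm retreating from the pin, lifting, and turning back to go behind the knob.

>>> drive_tool --rows '[[[0,0,0],[0.7,0.14,0],0],[[0,0,0],[0.9,0.18,0],0],[[0,0,-0.05],[0,0,3.5],0],[[0,0,-0.17],[0,-1,4],0],[[0,0,-0.17],[-0.1,-2.5,0],0],[[0,0,-0.17],[-0.1,-2.5,0],0],[[0,0,-0.17],[-0.1,-2.5,0],0],[[0,0,-0.17],[-0.1,-2.5,0],0]]'

```text
clock: 7.95
position: [0.5741, 0.0239, 0.161]
ee_rot: [-0.001, 0.348, 0.938, 0.0]
contact_force: [-0.6, 0.7, 0.9]
width: -0.0001
gripper_force: 0.0
```

>>> drive_tool --rows '[[[0,0,-0.17],[-0.1,-2.5,0],0],[[0,0,-0.17],[-0.1,-2.5,0],0],[[0,0,-0.17],[-0.1,0,0],0],[[0,0,-0.17],[0,0,0],0],[[0,0,-0.03],[0,0,0],0],[[0,0,0],[0,0,0],0]]'

```text
clock: 8.7
position: [0.5713, -0.0255, 0.1611]
ee_rot: [-0.0, 0.649, 0.761, -0.0]
contact_force: [-0.3, 0.6, -0.0]
width: -0.0003
gripper_force: 0.0
```

```bash
cat > st.py <<'E'
from h import *
import sys
s=manip.get_state();a,c=grab('wrist',sys.argv[1])
cv2.imwrite('pics/b_'+sys.argv[1],cv2.resize(a,(800,600))[:,:,::-1])
print(s['clock'],s['position'].round(4),s['contact_force'].round(1),'toolx',np.degrees(np.arctan2(2*s['ee_rot'][1]*s['ee_rot'][2],s['ee_rot'][1]**2-s['ee_rot'][2]**2)).round(1))
E
python3 st.py w7.png; python3 fl.py w7.png
```

```text
8.7 [ 0.5713 -0.0255  0.1611] [-0.3  0.6 -0. ] toolx 99.1
yel [215 110  88   8 579] mid [0.5594 0.0408] len 0.0666 normal ang 98.7
blue [295 156  40  25 829] mid [0.6114 0.0062] len 0.0309 normal ang 98.97
diff 0.27756237920942795
```

View pics/b_w7.png

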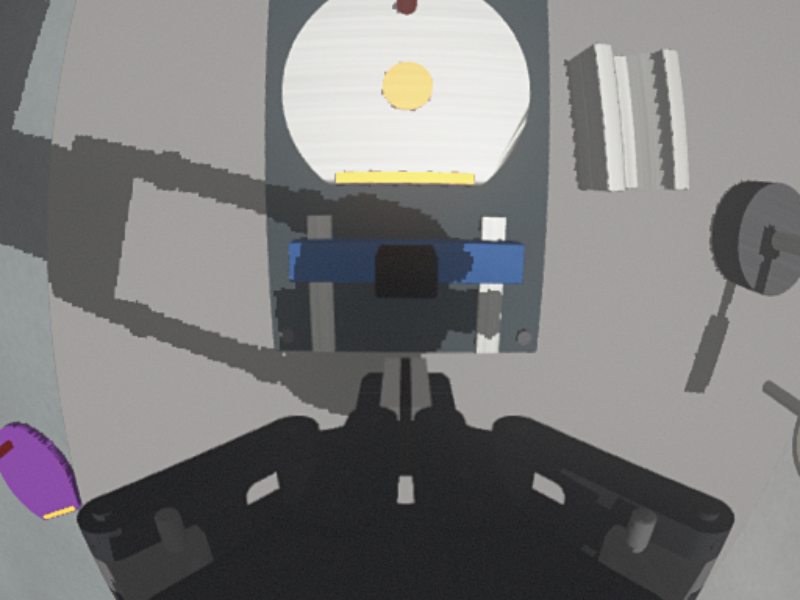

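The flat and bar are parallel, and the knob at (406,270) is centred ahead of the pads. I'm descending behind it.

>>> drive_tool --rows '[[[0,0,0],[0,-0.3,-3],0],[[0,0,0],[0,0,-3],0],[[0,0,0],[0,0,-1.5],0],[[0,0,0],[0,0,-0.6],0],[[0,0,0],[0,0,0],0]]'

```text
clock: 9.38
position: [0.5716, -0.0287, 0.0806]
ee_rot: [0.0, 0.65, 0.76, 0.0]
contact_force: [0.0, 0.7, -0.1]
width: 0.0003
gripper_force: 0.0
```

>>> drive_tool --rows '[[[0,0,0],[-0.1,0.6,0],0],[[0,0,0],[-0.04,0.3,0],0],[[0,0,0],[-0.03,0.2,0],0],[[0,0,0],[-0.03,0.2,0],0],[[0,0,0],[-0.03,0.2,0],0],[[0,0,0],[-0.03,0.2,0],0],[[0,0,0],[0,0,0],0]]'

```text
clock: 10.25
position: [0.569, -0.0116, 0.0807]
ee_rot: [0.0, 0.65, 0.76, 0.0]
contact_force: [-0.5, -1.3, 5.2]
width: 0.0
gripper_force: 1.8
```

```bash
python3 st.py w8.png
python3 - <<'E'
from h import *
c=eyes.get_calibration('wrist');a=cv2.imread('pics/w8.png')[:,:,::-1].copy()
ce,s,l=blob(mask(a,(100,130,40),(125,255,255),(100,60,420,330)));print(s)
E
```

```text
10.25 [ 0.569  -0.0116  0.0807] [-0.5 -1.3  5.2] toolx 98.9
[ 307  192   65   37 1813]
```

View pics/b_w8.png

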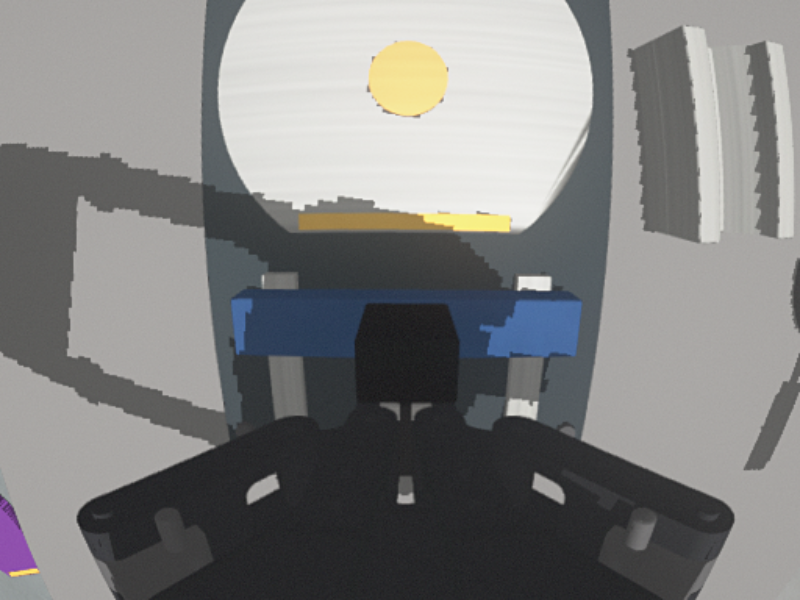

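The pads are behind the knob, but there is a 5 N upward force, so the tips are probably on the bar's rear ledge. I'll back off slightly and raise by 5 mm.

>>> drive_tool --rows '[[[0,0,0],[0.03,-0.2,0.2],0],[[0,0,0],[0,0,0.3],0],[[0,0,0],[0,0,0],0]]'

```text
clock: 10.68
position: [0.5688, -0.0136, 0.0852]
ee_rot: [-0.0, 0.65, 0.76, 0.0]
contact_force: [-0.0, -0.3, -0.2]
width: -0.0002
gripper_force: 0.0
```

>>> drive_tool --rows '[[[0,0,0],[-0.03,0.2,0],0],[[0,0,0],[-0.03,0.2,0],0],[[0,0,0],[-0.03,0.2,0],0],[[0,0,0],[-0.03,0.2,0],0]]'

```text
clock: 11.18
position: [0.5676, -0.0058, 0.0851]
ee_rot: [-0.0, 0.65, 0.76, -0.0]
contact_force: [-0.1, -2.2, -1.4]
width: 0.0003
gripper_force: 1.1
```

Clean contact now, and the bar slides at about 2 N. I'll measure the remaining gap before closing it.

```bash
cat > gap.py <<'E'
from h import *
import sys
s=manip.get_state();a,c=grab('wrist',sys.argv[1])
by=np.array([-.153,.988])
o=s['position'][:2]
for side in(-1,1):   # sample columns beside the knob
    r=[]
    for k,lo,hi,z in(('y',(20,90,60),(36,255,255),.064),('b',(100,110,30),(125,255,255),.066)):
        m=mask(a,lo,hi,(60,40,460,330));v,u=np.nonzero(m)
        P=np.array([onplane(c,q,z,True)[:2] for q in zip(u,v)])-o
        x=P@np.array([by[1],-by[0]]);y=P@by;w=(x*side>.016)&(x*side<.034)&(abs(y)<.1)
        r.append((np.percentile(y[w],3),np.percentile(y[w],97)))
    print(side,'yel',np.round(r[0],4),'blue',np.round(r[1],4),'gap',round(r[0][0]-r[1][1],4))
print(s['clock'],s['position'].round(4),s['contact_force'].round(1))
E
python3 gap.py w9.png; python3 fl.py w9.png
```

```text
-1 yel [0.0443 0.049 ] blue [0.0083 0.0296] gap 0.0146
1 yel [0.0443 0.0491] blue [0.0078 0.0244] gap 0.0199
11.175 [ 0.5676 -0.0058  0.0851] [-0.1 -2.2 -1.4]
yel [295 148  30  11 245] mid [0.5869 0.0448] len 0.0158 normal ang 94.23
blue [ 309  190   61   35 1748] mid [0.6091 0.0182] len 0.0356 normal ang 108.38
diff 14.143167254070832
```

>>> drive_tool --rows '[[[0,0,0],[-0.03,0.2,0],0],[[0,0,0],[-0.03,0.2,0],0],[[0,0,0],[-0.03,0.2,0],0],[[0,0,0],[-0.03,0.2,0],0],[[0,0,0],[-0.03,0.2,0],0],[[0,0,0],[-0.02,0.1,0],0]]'

```text
clock: 11.98
position: [0.566, 0.0054, 0.0854]
ee_rot: [-0.0, 0.65, 0.76, 0.0]
contact_force: [-0.6, -2.0, -1.2]
width: 0.0001
gripper_force: 1.0
```

```bash
python3 gap.py w10.png;python3 st.py w10b.png
```

```text
-1 yel [0.0329 0.0373] blue [0.0082 0.0291] gap 0.0039
1 yel [0.0326 0.0374] blue [0.0079 0.0236] gap 0.009
11.975 [0.566  0.0054 0.0854] [-0.6 -2.  -1.2]
12.025 [0.566  0.0055 0.0854] [-1.1 -1.7 -1.5] toolx 98.9
```

View pics/b_w10b.png

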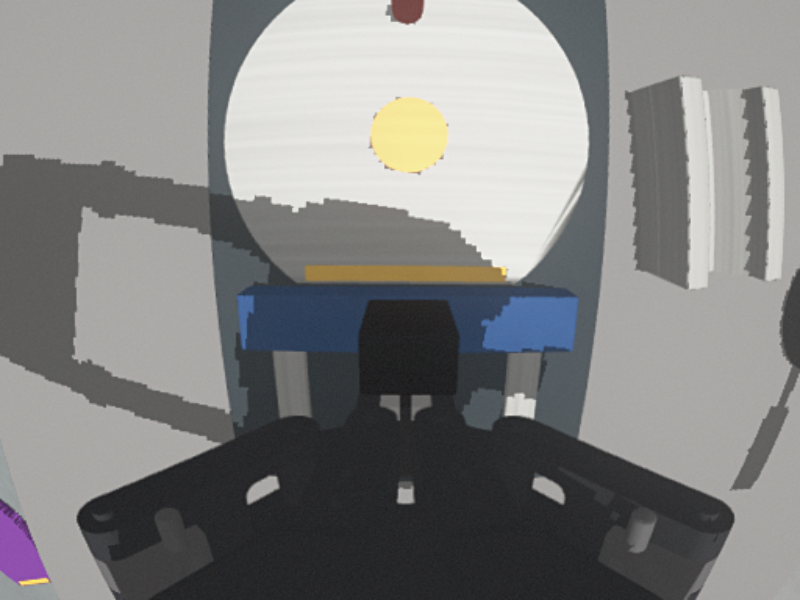

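The bar's front edge (about row 285) is a few mm short of the flat (row 283), and they are parallel. Now fine steps.

>>> drive_tool --rows '[[[0,0,0],[-0.015,0.1,0],0],[[0,0,0],[-0.015,0.1,0],0],[[0,0,0],[-0.008,0.05,0],0]]'

```text
clock: 12.45
position: [0.5658, 0.0078, 0.0854]
ee_rot: [0.0, 0.65, 0.76, 0.0]
contact_force: [-0.6, -2.0, 0.1]
width: 0.0002
gripper_force: 1.0
```

>>> drive_tool --rows '[[[0,0,0],[-0.008,0.05,0],0],[[0,0,0],[-0.008,0.05,0],0]]'

```text
clock: 12.7
position: [0.5656, 0.0088, 0.0854]
ee_rot: [0.0, 0.65, 0.76, 0.0]
contact_force: [-0.1, -1.7, -0.5]
width: -0.0
gripper_force: 1.0
```

>>> drive_tool --rows '[[[0,0,0],[-0.008,0.05,0],0]]'

```text
clock: 12.82
position: [0.5656, 0.0088, 0.0854]
ee_rot: [0.0, 0.65, 0.76, -0.0]
contact_force: [0.1, -5.3, 0.1]
width: 0.0
gripper_force: 2.2
```

>>> drive_tool --rows '[[[0,0,0],[-0.003,0.02,0],0]]'

```text
clock: 12.95
position: [0.5656, 0.0089, 0.0854]
ee_rot: [0.001, 0.65, 0.76, -0.0]
contact_force: [-0.7, -4.7, 0.1]
width: -0.0001
gripper_force: 2.6
```

>>> drive_tool --rows '[[[0,0,0],[-0.003,0.02,0],0]]'

```text
clock: 13.08
position: [0.5656, 0.0089, 0.0854]
ee_rot: [0.001, 0.65, 0.76, -0.0]
contact_force: [0.0, -6.3, -0.3]
width: -0.0001
gripper_force: 2.9
```

>>> drive_tool --rows '[[[0,0,0],[-0.005,0.03,0],0],[[0,0,0],[-0.005,0.03,0],0]]'

```text
clock: 13.32
position: [0.5656, 0.0089, 0.0854]
ee_rot: [0.001, 0.65, 0.76, -0.001]
contact_force: [-0.3, -7.2, -0.2]
width: -0.0001
gripper_force: 3.7
```

>>> drive_tool --rows '[[[0,0,0],[-0.003,0.02,0],0],[[0,0,0],[0,0,0],0]]'

```text
clock: 13.58
position: [0.5656, 0.0089, 0.0855]
ee_rot: [0.001, 0.65, 0.76, -0.001]
contact_force: [0.2, -8.3, 0.7]
width: -0.0002
gripper_force: 3.7
```

>>> drive_tool --rows '[[[0,0,0],[-0.008,0.05,0],0],[[0,0,0],[-0.006,0.04,0],0],[[0,0,0],[0,0,0],0]]'

```text
clock: 13.95
position: [0.5656, 0.0091, 0.0855]
ee_rot: [0.002, 0.649, 0.76, -0.001]
contact_force: [0.1, -10.1, -0.1]
width: -0.0001
gripper_force: 4.8
```

>>> drive_tool --rows '[[[0,0,0],[-0.008,0.06,0],0],[[0,0,0],[0,0,0],0]]'

```text
clock: 14.2
position: [0.5656, 0.0091, 0.0855]
ee_rot: [0.002, 0.649, 0.76, -0.002]
contact_force: [0.2, -12.0, -1.2]
width: 0.0001
gripper_force: 5.5
```

Total is 12 N, less about 2 N of slide friction, so roughly 10 N on the flat. Holding for about 1.1 s.

>>> drive_tool --rows '[[[0,0,0],[0,0,0],0],[[0,0,0],[0,0,0],0],[[0,0,0],[0,0,0],0],[[0,0,0],[0,0,0],0],[[0,0,0],[0,0,0],0]]'

```text
clock: 14.82
position: [0.5656, 0.0091, 0.0855]
ee_rot: [0.002, 0.649, 0.76, -0.002]
contact_force: [-0.4, -10.8, -0.6]
width: -0.0
gripper_force: 5.5
```

>>> drive_tool --rows '[[[0,0,0],[0,0,0],0],[[0,0,0],[0,0,0],0],[[0,0,0],[0,0,0],0],[[0,0,0],[0,0,0],0]]'

```text
clock: 15.32
position: [0.5656, 0.0091, 0.0855]
ee_rot: [0.002, 0.649, 0.76, -0.002]
contact_force: [-0.1, -11.2, -1.1]
width: -0.0002
gripper_force: 5.5
```

>>> drive_tool --rows '[[[0,0,0],[0.03,-0.2,0],0],[[0,0,0],[0.03,-0.2,0],0],[[0,0,0],[0.06,-0.4,0],0],[[0,0,0],[0.15,-1,0],0],[[0,0,0],[0.3,-2,0],0],[[0,0,0],[0,0,4],0],[[0,0,0],[0,0,5],0],[[0,0,0],[0,0,0],0]]'

```text
clock: 16.32
position: [0.5739, -0.0278, 0.1797]
ee_rot: [0.004, 0.65, 0.76, 0.002]
contact_force: [0.6, -0.5, -0.5]
width: -0.0002
gripper_force: 0.0
```

```bash
python3 st.py w11.png; python3 fl.py w11.png; python3 -c "
import cv2;a=cv2.imread('pics/w11.png');cv2.imwrite('pics/w11c.png',cv2.resize(a[20:260,100:420],(800,600),interpolation=2))"
```

```text
16.325 [ 0.5739 -0.0278  0.1797] [ 0.6 -0.5 -0.5] toolx 98.9
yel [214 106  82   7 456] mid [0.5588 0.0419] len 0.0662 normal ang 98.25
blue [299 126  27  13  87] mid [0.6111 0.0296] len 0.0231 normal ang 112.82
diff 14.563194917193584
```

View pics/w11c.png

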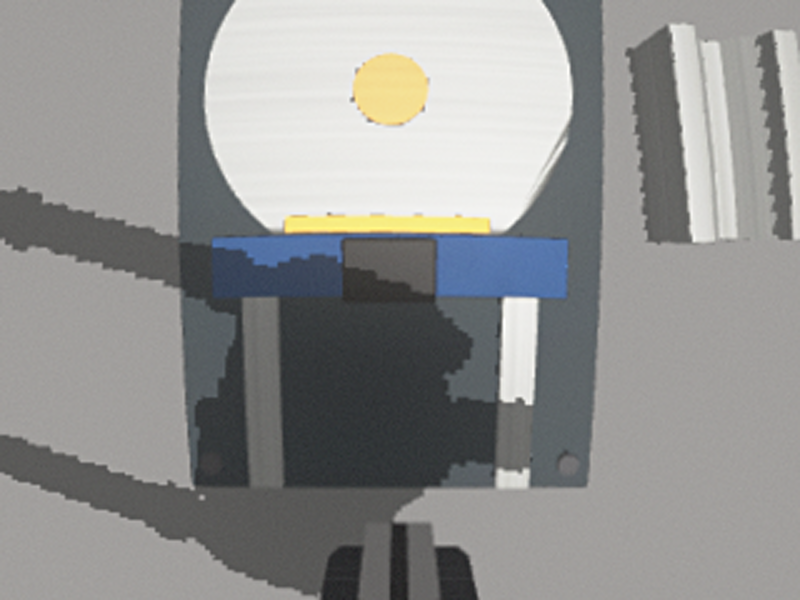

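The bar's face (row 236) lies flush along the whole yellow flat (row 233). The disc is seated, the tool is clear, and the V-block is undisturbed. Handing in.

```bash
python3 -c "
from rig import job;print(job.sign_off())"
```

```text
the job is handed in; nothing more can be done
None
```

The job is handed in at about 16 s: the disc's flat faces the bar, and the bar was pressed home for about 1 s at an estimated 9–10 N (11–12 N measured at the wrist, less about 2 N slide friction). It was left flush, the arm was clear, and I saw no other piece shifted; the highest pin-push reading was about 3 N.

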